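# Unlock the medicine box and hold the key turned

### The arm

A 6-joint arm with a two-finger parallel gripper is mounted at the origin on a cart in front of the work surface, level with it; the furniture and walls round the work are solid. World frame = base frame: x ahead of the robot, y to its left, z up, the work surface at z = 0. Lengths are in m, angles in rad, forces in N, time in s.
With the tool pointing down it reaches from about 0.35 to 0.925 m from the base axis. Payload 6.4 kg.
Tool frame: the origin (TCP) lies at the very end of the fingers, on their centre line; the grasp point (between the pads) lies 19 mm behind it; z points along the fingers, y is the line along which they close (so a half turn about z gives the same grasp; the last joint's range is limited). The gripper opens to 94 mm and grips with 3 to 60 N. Pads are 16 mm wide; open, the fingers measure 119 mm over their backs; the gripper's body (75 mm by 177 mm) begins 78 mm behind the grasp point.
Start: joints at [0.951, 0.245, 1.558, -0, 1.339, -0.174], TCP at [0.28, 0.586, 0.205] pointing down, gripper open.
Joint ranges: [-3.13, 3.13], [-1.02, 2.26], [0.13, 2.54], [-0.95, 4.09], [0.21, 2.88], [-2.74, 2.74]. Speed limits (rad/s): [2.57, 2.57, 3.14, 3.14, 3.14, 3.14].

### API

Orientations are given as a rotation vector (axis times angle).
In Python, from bench import ctrl gives the robot as it stands.
- The arm moves only by the shell command python3 -m jog 'ROWS' [FORCE]. ROWS is JSON, a list of rows, each an object with "grip": the opening, from -1 (shut) to 1 (fully open); "xyz": the shift along the tool's x, y, z in cm, a list of three; "twist": the turn, a rotation vector about the tool's x, y, z in degrees, a list of three. A call has 1 to 20 rows; each row is the pose to reach, as a shift and turn from the pose commanded when the call began, along the tool's axes at that moment; what a row does not reach only later rows make up. A row lasts 1/12 s, in which the tool goes at most 41.7 mm and 7.16 degrees, less where a joint would pass 70% of its speed; a pose out of reach is approached as far as the arm can. A call with a gripper value outside its range is refused whole. The fingers move at their own pace and stop on an object; FORCE is the grip in N (left out, the last holds). Time passes only in rows, so rows that repeat a pose let the fingers close. It gives the time, the measured TCP pose, the force, the opening and the grip force at its end, in the units of the state.
- ctrl.state(): the state, without advancing time (a new reading comes with each control period).
- ctrl.camera(name): name is "scene" or "top" or "wrist"; returns a dict with "frame" (400x640x3 uint8, blue, green, red), "depth" (400x640 float32, m along the optical axis (not along the pixel's ray), 0 where there is no reading), "fovy" (degrees; the focal length in pixels is half the picture's height over the tangent of half this angle, whatever the lens; pixels are square), "cx", "cy" (the principal point, pixels), "camera_from_world" (4x4, takes a point from world to camera coordinates); the wrist camera has in their place "T_tool_cam" (4x4, takes a point from camera to tool coordinates, whose origin is the TCP and whose axes are the flange's). Camera axes: x right, y down, z forward; pixel columns grow to the right and rows downward; lengths in m; the calibration is good to about 2 mm. A picture is of the moment at which its call begins: read the wrist's pose just before it.
- ctrl.sign_off(): hands the job in; it is judged then, once.
The state is a dict: "clock": time; "qpos": joint angles; "joint_velocities": joint speeds; "effort": joint torques, N m; "position": TCP position; "tool_rot": TCP orientation; "wrist_force": force on the tool from outside, world axes, zero at the start; "wrist_torque": the same for the moment, N m; "finger_gap": finger opening in m; "grasp_force": force on a finger pad.
Only numpy, scipy, OpenCV 4.12 (cv2) and the standard library are available. Lean on these libraries where they do the work, as an engineer would, in place of code of your own. Each camera call takes 0.05 s, during which the arm holds its last target. There are 200 camera calls.

### The job

A spice jar has fallen over on the lid of the locked medicine box: stand it upright on the worktop beside the box and let go of it, so that nothing lies on the lid. Then take the box's key (the one with the rectangular head and the wide flat blade) off its peg on the key stand, push it fully home into the lock on top of the box, rocking it a little where the sticky wafers hang up, and turn it a quarter turn clockwise to its stop. The lock springs shut by itself, so finish with the key still in your grip and held turned while I lift the lid; leave the other key on its peg, and do not push the standing jar or the kitchen timer about.

Things in the scene. Friction and masses are not known exactly. Their poses are not given: they have to be found in the camera images.
- toppled_jar: The fallen spice jar: closed glass cylinder, 42 mm diameter, 100 mm long (the upper 20 mm is its white cap), about 0.11 kg, lying on its side on the box's lid, cap towards the robot's left (+y). Origin: centre of its base; z runs from base to cap. It can roll. Free worktop to stand it on is left in front of the box: x 0.41 to 0.43, y 0.0 to 0.10 m (worktop's edge at x = 0.385).
- lock_box: Grey steel medicine box, fixed: 170 mm deep (x), 200 wide (y), 80 high. Origin: centre of its underside; x points away from the robot, z up. Its top is a fixed deck in front (x -85 to -29 mm) and a hinged lid behind. The steel lock case on the deck is 48 (x) x 56 (y) mm round x = -58, y = 0, its top at z = 104 mm.
- lid_middle (a point): Middle of the lid's top face, 80 mm above the worktop, axes as the box. The lid measures 113 (x) x 200 (y) mm and has a rim 5 mm high round its edge; on the middle of its front edge stands a steel staple, 26 mm wide (y), 21 mm high, 42 to 50 mm in front (-x) of this point, that takes the lock's bolt.
- keyway (a point): Mouth of the keyway: centre of the lock plug's brass face, 105 mm above the worktop, z up, out of the lock. The slot is 13.5 mm along this point's y, 5.5 mm along x and 34 mm deep, with a 45 degree lead-in 3 mm wide all round. It turns with the plug. Two sprung wafers, 10 and 17 mm down, reach in from the slot's two ends and lock the plug until the key is home.
- plug (a joint): Turn of the lock plug, rad: 0 locked (slot along the box's y), growing clockwise seen from above to its stop at 1.57. A spring turns it back (0.015 Nm at 0, 0.043 at the stop): it stays turned only while the key is held. The key has 0.15 to 0.25 rad of play in the slot, so turn the key that much further than the plug.
- box_key: The box's key, 45 g, 74 mm long. Origin: point of the blade, z up the key. Flat steel blade 12 mm (y) x 4 mm (x), 30 mm long, the last 8 mm tapering to 4 x 2.5 mm; black rectangular head above it. It hangs point down. It fits the lock either way round. Home, its head rests on the plug's face with the point 30 mm below it.
- key_grip (a point): Where to grip the box's key: on its axis, 54 mm above the point, axes as the key. The head is 28 mm wide (y) and 9 thick (x), from 30 to 74 mm above the point; grip its narrow edges (28 mm apart along y). Fingertips more than 22 mm below this point would strike the lock case when the key is home.
- wafers (a point): Inside the lock, 17 mm below the face at the lower wafer, axes as the box. To pass the two wafers the key's tapered point wants a downward push of about 5 to 13 N; where it hangs up, rock it a few hundredths of a radian about its length or 1 mm sideways and push on.
- key_stand: Wooden key stand, fixed. Origin: on the worktop under the pegs; x points from pegs to board, z up. Foot x -25 to +30 mm, 150 mm wide (y), 10 high; upright board at x 20 to 30 mm, top z = 155 mm. Two level steel pegs, 5 mm diameter, at y = 37.5 and -37.5 mm, z = 123 mm, reach from the board to x = -20 mm (bead 7.6 mm at the end).
- peg_window (a point): Window in the head of the box's key, 16 mm wide (y), 12 mm high, this point at its middle, 62 mm above the key's point, axes as the key. The peg passes through it along x and the key hangs from its upper edge. To take the key off past the peg's bead, lift it 2 to 5 mm and draw it 30 mm or more along the stand's -x.
- round_key: Another key, on the other peg, to be left there: round black ring head of 28 mm diameter, slim short blade. Origin 15 mm below its blade, z up.
- upright_jar: Bystander: another spice jar like the fallen one, standing (42 mm diameter, 100 mm high). Origin: centre of its base.
- timer: Bystander: round kitchen timer with brass dial, 68 mm diameter, 53 mm high. Origin: centre of its underside.

How it is judged:
By the outcome, as a careful person would: the job done as asked, in the order asked, and still so for the second after the job is handed in, while the arm keeps its last pose, push and grip.
It also fails if it takes over 72 s, if anything falls off the work surface, if the arm or the gripper's body presses on something with over 40 N, if the wrist force passes 120 N, or if a joint passes its speed limit or range.

## Working session

There is one attempt and no reset: what is moved stays moved. The work goes in short steps, Python scripts to look and compute and a shell command to move; the robot and the scene stay as the last step left them, time stands still between calls to the robot, and variables do not carry over. Pictures are saved under pics/ and viewed, at most 12 in all, crops included, and the job is handed in when it is done.

```bash
ls; mkdir -p pics; cat > h.py <<'E'
import numpy as np, cv2, json
from bench import ctrl
from scipy.spatial.transform import Rotation as R
def cam(n):
    s=ctrl.state(); c=ctrl.camera(n); c['f']=200/np.tan(np.radians(c['fovy'])/2)
    if n=='wrist':
        T=np.eye(4); T[:3,:3]=R.from_rotvec(s['tool_rot']).as_matrix(); T[:3,3]=s['position']
        c['wc']=T@c['T_tool_cam']
    else: c['wc']=np.linalg.inv(c['camera_from_world'])
    return c
def cloud(c):
    v,u=np.mgrid[0:400,0:640]; d=c['depth']
    p=np.stack([(u-c['cx'])/c['f']*d,(v-c['cy'])/c['f']*d,d],-1)
    p=p@c['wc'][:3,:3].T+c['wc'][:3,3]; p[d==0]=np.nan; return p
def ray(c,u,v,z):
    r=c['wc'][:3,:3]@np.array([(u-c['cx'])/c['f'],(v-c['cy'])/c['f'],1]); o=c['wc'][:3,3]
    return o+r*(z-o[2])/r[2]
E
python3 - <<'E'
from h import *
s=ctrl.state(); print({k:np.round(v,3).tolist() for k,v in s.items()})
for n in('scene','top'):
    c=cam(n); cv2.imwrite(f'pics/{n}0.png',c['frame']); np.save(f'pics/{n}0.npy',cloud(c)); print(n,c['wc'].round(3).tolist(),c['f'],c['cx'],c['cy'])
E
```

```text
pics
{'clock': 0.0, 'qpos': [0.951, 0.246, 1.559, -0.0, 1.339, -0.174], 'joint_velocities': [0.002, 0.0, -0.0, -0.0, 0.001, 0.001], 'effort': [0.0, -41.582, -31.461, 0.068, 0.033, -0.0], 'position': [0.28, 0.586, 0.204], 'tool_rot': [-0.694, -3.063, 0.003], 'wrist_force': [0.152, -0.142, -0.562], 'wrist_torque': [0.01, -0.036, 0.018], 'grasp_force': 0.0, 'finger_gap': 0.094}
scene [[0.649, -0.345, 0.679, -0.164], [-0.761, -0.324, 0.562, -0.818], [0.026, -0.881, -0.472, 0.594], [0.0, 0.0, 0.0, 1.0]] 485.3062864013167 315.8922930014995 206.92557186389948
top [[0.015, -0.996, 0.092, 0.436], [-1.0, -0.016, -0.005, -0.239], [0.007, -0.092, -0.996, 0.986], [0.0, 0.0, 0.0, 1.0]] 399.8881802790385 312.0427600734739 203.57198792535632
```

View pics/scene0.png

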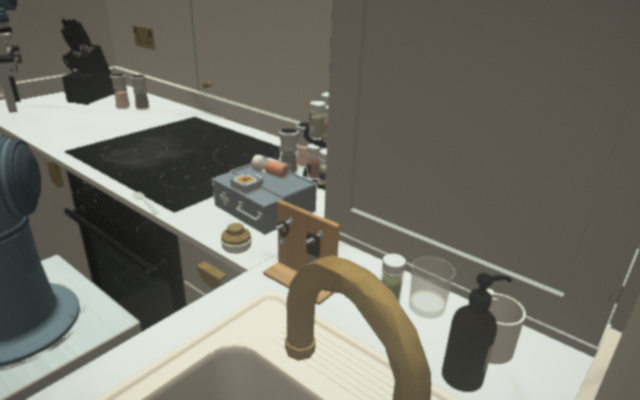

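View pics/top0.png

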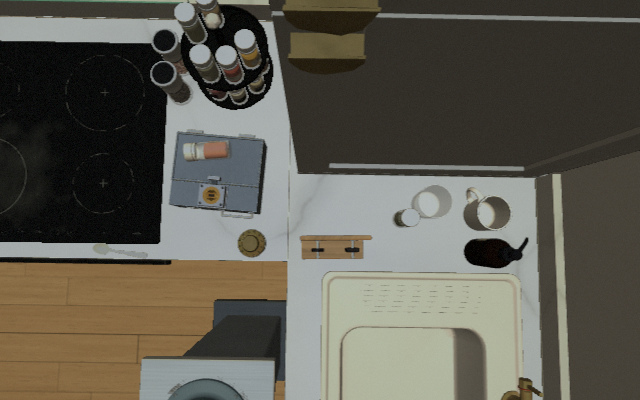

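Scene view: box at about (265,195) with the jar on its lid, timer (236,237), stand (308,250) with two dark keys. Top view: box (218,172), jar (206,150) with its cap to the left, lock (211,195), timer (252,243), stand (336,246) with keys at (318,250) and (352,249).

```bash
python3 - <<'E'
from h import *
P=np.load('pics/top0.npy'); im=cv2.imread('pics/top0.png'); hsv=cv2.cvtColor(im,cv2.COLOR_BGR2HSV)
v,u=np.mgrid[0:400,0:640]
def reg(a,b,c,d): return (u>=a)&(u<=b)&(v>=c)&(v<=d)
def rect(name,m):
    q=P[m]; q=q[~np.isnan(q[:,0])]
    r=cv2.minAreaRect(q[:,:2].astype(np.float32)*1000); print(name,len(q),'rect',np.round(r[0],1),np.round(r[1],1),round(r[2],1),'z med/max',np.nanmedian(q[:,2]).round(4),np.nanpercentile(q[:,2],98).round(4),'mean',q.mean(0).round(4)); return q
z=P[...,2]
B=reg(160,280,120,225)
rect('boxtop',B&(z>.07)&(z<.092))
rect('lock',B&(z>.097)&(z<.115)&reg(190,235,175,215))
j=reg(175,235,135,165)&(z>.098); rect('jar',j)
rect('jar orange',j&(hsv[...,1]>90)); rect('jar white',j&(hsv[...,1]<60)&(hsv[...,2]>120))
S=reg(295,380,225,270)
rect('board',S&(z>.145)&(z<.17)); rect('foot',S&(z<.02)&(z>.005)); q=rect('keys',S&(z>.1)&(z<.142)&(hsv[...,2]<70))
rect('timer',reg(230,275,222,265)&(z>.015)); rect('worktop',reg(265,285,60,200)); 
rect('brass',reg(195,230,180,210)&(hsv[...,1]>90)&(z>.09))
print('jar below'); 
big=[]
for n,(a,b,c,d) in {'t_jar':(170,250,130,220),'t_stand':(290,385,220,280)}.items(): big.append(cv2.resize(im[c:d,a:b],(390 if n=='t_jar' else 400,400),interpolation=cv2.INTER_CUBIC))
sc=cv2.imread('pics/scene0.png'); big2=[cv2.resize(sc[190:310,260:350],(390,300)),cv2.resize(sc[145:235,205:325],(400,300))]
cv2.imwrite('pics/crops.png',cv2.resize(np.vstack([np.hstack(big)[:300*400//300],np.hstack(big2)]),(790,600)))
E
```

```text
boxtop 5055 rect [595.  -24.8] [201.  177.9] 85.7 z med/max 0.0807 0.0868 mean [ 0.5902 -0.03    0.0809]
lock 607 rect [543.4 -20.8] [57.2 68.1] 86.0 z med/max 0.1043 0.1077 mean [ 0.536  -0.0212  0.104 ]
jar 859 rect [633.2  -9. ] [ 41.7 100.1] 6.2 z med/max 0.1182 0.124 mean [ 0.6307 -0.0109  0.1166]
jar orange 318 rect [632.9 -28.3] [33.3 49.7] 5.5 z med/max 0.1196 0.1241 mean [ 0.631  -0.0272  0.1188]
jar white 313 rect [633.6  -7.3] [37.5 96.3] 5.2 z med/max 0.1187 0.1239 mean [0.631  0.0157 0.118 ]
board 331 rect [ 444.  -293.5] [  8.4 147.8] 0.9 z med/max 0.1545 0.1576 mean [ 0.4437 -0.2973  0.1544]
foot 989 rect [ 422.3 -314.5] [ 95.9 188.5] 3.8 z med/max 0.0102 0.0138 mean [ 0.4163 -0.2944  0.0102]
keys 95 rect [ 417.5 -294.1] [ 6.8 97.8] 0.9 z med/max 0.1301 0.1345 mean [ 0.4175 -0.2962  0.129 ]
timer 628 rect [ 429.1 -101.9] [64.6 65.3] 0.7 z med/max 0.0381 0.0552 mean [ 0.4285 -0.1037  0.0406]
worktop 2950 rect [ 715.5 -166.9] [362.   88.5] 1.5 z med/max 0.0008 0.6077 mean [ 0.7008 -0.1505  0.0277]
brass 219 rect [532.9 -19.8] [36.1 36.6] 2.5 z med/max 0.105 0.1079 mean [ 0.5331 -0.0192  0.1045]
jar below
```

View pics/crops.png

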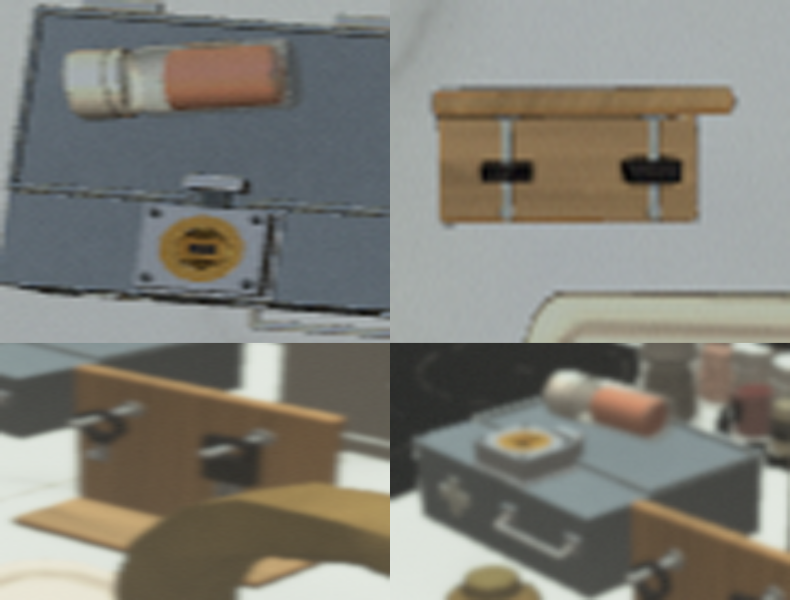

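The crop shows the toppled jar with its cap to the left (top-left), the lock with its dark slot at the centre of the brass, and the stand. The black rectangular head is on the right peg (-y) and the ring on the left peg (+y). The measured sizes match the given ones (jar 100 x 42 mm, lid height 0.081 m, lock top 0.104 m). I'll grip the jar with the tool tilted -45° so that it ends at +45° when the jar stands.

```bash
cat >> h.py <<'E'
def pose(yaw,tilt,pos):
    """yaw (deg): direction of tool y, tilt (deg): turn about tool y"""
    a=np.radians(yaw); y=np.array([np.cos(a),np.sin(a),0]); z=np.array([0,0,-1.]); x=np.cross(y,z)
    return np.array(pos,float), R.from_matrix(np.stack([x,y,z],1))*R.from_euler('y',tilt,degrees=True)
def rel(goal,start=None):
    if start is None:
        s=ctrl.state(); start=(np.array(s['position']),R.from_rotvec(s['tool_rot']))
    d=start[1].inv().apply(goal[0]-start[0])*100; t=(start[1].inv()*goal[1]).as_rotvec(degrees=True)
    print('xyz',d.round(2).tolist(),'twist',t.round(1).tolist()); return goal
E
python3 - <<'E'
from h import *
P=np.load('pics/top0.npy'); z=P[...,2]
for x0,x1,y0,y1 in [(.3,.45,-.5,-.2),(.45,.6,-.5,-.2),(.6,.75,-.5,-.2),(.6,.8,-.15,.15)]:
    m=(P[...,0]>x0)&(P[...,0]<x1)&(P[...,1]>y0)&(P[...,1]<y1); print(x0,y0,np.nanmax(z[m]).round(3))
a=rel(pose(6.2,0,[.60,.02,.26]))
g=pose(6.2,-45,[.6326,-.0032,.092]); d=g[1].as_matrix()[:,2]
pre=rel((g[0]-.09*d,g[1]),a); rel(g,pre)
E
```

```text
0.3 -0.5 0.159
0.45 -0.5 0.751
0.6 -0.5 0.732
0.6 -0.15 0.241
xyz [-53.28, -37.28, -5.5] twist [-0.1, 0.0, 58.3]
xyz [3.71, 2.99, 10.44] twist [0.0, -45.0, -0.0]
xyz [-0.0, 0.0, 9.0] twist [0.0, 0.0, 0.0]
```

```bash
python3 -m jog '[{"grip":0.2,"xyz":[-15,-10,-5.5],"twist":[0,0,20]},{"grip":0.2,"xyz":[-53.3,-37.3,-5.5],"twist":[0,0,58.3]},{"grip":0.2,"xyz":[-53.3,-37.3,-5.5],"twist":[0,0,58.3]},{"grip":0.2,"xyz":[-53.3,-37.3,-5.5],"twist":[0,0,58.3]},{"grip":0.2,"xyz":[-53.3,-37.3,-5.5],"twist":[0,0,58.3]},{"grip":0.2,"xyz":[-53.3,-37.3,-5.5],"twist":[0,0,58.3]},{"grip":0.2,"xyz":[-53.3,-37.3,-5.5],"twist":[0,0,58.3]},{"grip":0.2,"xyz":[-53.3,-37.3,-5.5],"twist":[0,0,58.3]},{"grip":0.2,"xyz":[-53.3,-37.3,-5.5],"twist":[0,0,58.3]},{"grip":0.2,"xyz":[-53.3,-37.3,-5.5],"twist":[0,0,58.3]},{"grip":0.2,"xyz":[-53.3,-37.3,-5.5],"twist":[0,0,58.3]},{"grip":0.2,"xyz":[-53.3,-37.3,-5.5],"twist":[0,0,58.3]},{"grip":0.2,"xyz":[-53.3,-37.3,-5.5],"twist":[0,0,58.3]},{"grip":0.2,"xyz":[-53.3,-37.3,-5.5],"twist":[0,0,58.3]},{"grip":0.2,"xyz":[-53.3,-37.3,-5.5],"twist":[0,0,58.3]},{"grip":0.2,"xyz":[-53.3,-37.3,-5.5],"twist":[0,0,58.3]},{"grip":0.2,"xyz":[-53.3,-37.3,-5.5],"twist":[0,0,58.3]}]' 20
python3 - <<'E'
from h import *
s=ctrl.state();print(s['clock'],np.round(s['qpos'],2),s['finger_gap'])
g=pose(6.2,-45,[.6326,-.0032,.092]); d=g[1].as_matrix()[:,2]
rel((g[0]-.09*d,g[1]))
E
```

```text
clock: 1.52
position: [0.6021, 0.0154, 0.2601]
tool_rot: [2.105, 2.331, -0.001]
wrist_force: [0.2, 0.3, -0.3]
finger_gap: 0.0563
grasp_force: 0.0
1.5167 [-0.16  0.09  1.63 -0.    1.42 -0.26] 0.05630555458691419
xyz [4.22, 2.81, 10.44] twist [-0.1, -44.9, -0.3]
```

```bash
python3 -m jog '[{"grip":0.2,"xyz":[4.2,2.8,10.4],"twist":[0,-45,-0.3]},{"grip":0.2,"xyz":[4.2,2.8,10.4],"twist":[0,-45,-0.3]},{"grip":0.2,"xyz":[4.2,2.8,10.4],"twist":[0,-45,-0.3]},{"grip":0.2,"xyz":[4.2,2.8,10.4],"twist":[0,-45,-0.3]},{"grip":0.2,"xyz":[4.2,2.8,10.4],"twist":[0,-45,-0.3]},{"grip":0.2,"xyz":[4.2,2.8,10.4],"twist":[0,-45,-0.3]},{"grip":0.2,"xyz":[4.2,2.8,10.4],"twist":[0,-45,-0.3]},{"grip":0.2,"xyz":[4.2,2.8,10.4],"twist":[0,-45,-0.3]},{"grip":0.2,"xyz":[4.2,2.8,10.4],"twist":[0,-45,-0.3]},{"grip":0.2,"xyz":[4.2,2.8,10.4],"twist":[0,-45,-0.3]}]'
python3 - <<'E'
from h import *
s=ctrl.state();print(s['clock'],np.round(s['qpos'],2),s['finger_gap'])
rel(pose(6.2,-45,[.6326,-.0032,.092]))
c=cam('wrist'); cv2.imwrite('pics/w1.png',c['frame'])
E
```

```text
clock: 2.35
position: [0.6239, 0.0648, 0.1571]
tool_rot: [1.647, 1.843, -0.682]
wrist_force: [0.6, 0.2, 0.5]
finger_gap: 0.0566
grasp_force: 0.0
2.35 [ 0.24  0.4   1.62 -0.8   1.34  0.41] 0.05655967180412637
xyz [-0.26, 0.11, 9.45] twist [0.1, -0.1, 0.2]
```

View pics/w1.png

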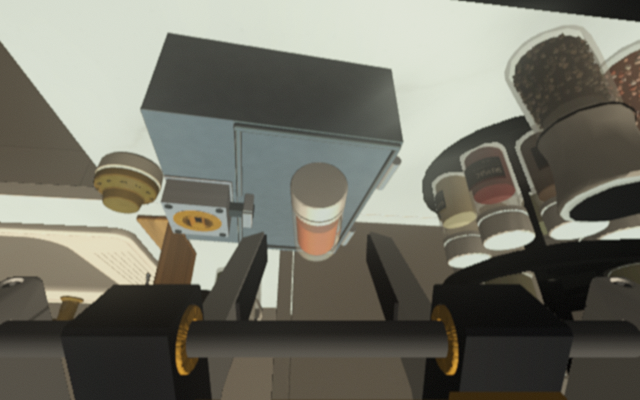

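The wrist view shows the jar at (320,210), centred between the fingers and with its cap towards the camera. I'll advance and close.

```bash
python3 -m jog '[{"grip":0.2,"xyz":[-0.2,0.1,3],"twist":[0,0,0]},{"grip":0.2,"xyz":[-0.2,0.1,6],"twist":[0,0,0]},{"grip":0.2,"xyz":[-0.2,0.1,8],"twist":[0,0,0]},{"grip":0.2,"xyz":[-0.2,0.1,9.4],"twist":[0,0,0]},{"grip":0.2,"xyz":[-0.2,0.1,9.4],"twist":[0,0,0]},{"grip":-0.3,"xyz":[-0.2,0.1,9.4],"twist":[0,0,0]},{"grip":-0.3,"xyz":[-0.2,0.1,9.4],"twist":[0,0,0]},{"grip":-0.3,"xyz":[-0.2,0.1,9.4],"twist":[0,0,0]},{"grip":-0.3,"xyz":[-0.2,0.1,9.4],"twist":[0,0,0]},{"grip":-0.3,"xyz":[-0.2,0.1,9.4],"twist":[0,0,0]},{"grip":-0.3,"xyz":[-0.2,0.1,9.4],"twist":[0,0,0]}]' 25
python3 - <<'E'
from h import *
s=ctrl.state(); p0=np.array(s['position']); R0=R.from_rotvec(s['tool_rot'])
up=rel((p0+[0,0,.14],R0))
# standing pose: jar base point in tool frame
base=np.array([.6386,-.0587,.101]); b=R0.inv().apply(base-p0); print('base in tool',b.round(4))
mid=pose(6.2,0,[.52,.03,.26]); rel(mid,up)
g=pose(6.2,45,[0,0,0]); pos=np.array([.412,.055,.002])-g[1].apply(b); print(pos)
pre=rel((pos+[0,0,.08],g[1]),mid); rel((pos,g[1]),pre)
E
```

```text
clock: 3.32
position: [0.6331, -0.0018, 0.0928]
tool_rot: [1.645, 1.842, -0.681]
wrist_force: [-0.2, 2.5, 4.8]
finger_gap: 0.0405
grasp_force: 25.0
xyz [-9.9, 0.01, -9.89] twist [0.0, 0.0, 0.0]
base in tool [-0.0462 -0.001   0.0347]
xyz [1.21, -10.88, -5.06] twist [0.1, 45.0, 0.3]
[0.41211109 0.06318798 0.05918428]
xyz [4.46, -10.37, 12.08] twist [0.0, 45.0, -0.0]
xyz [-5.66, 0.0, 5.66] twist [0.0, 0.0, 0.0]
```

```bash
python3 -m jog '[{"grip":-0.3,"xyz":[-2.5,0,-2.5],"twist":[0,0,0]},{"grip":-0.3,"xyz":[-5,0,-5],"twist":[0,0,0]},{"grip":-0.3,"xyz":[-7.5,0,-7.5],"twist":[0,0,0]},{"grip":-0.3,"xyz":[-9.9,0,-9.9],"twist":[0,0,0]},{"grip":-0.3,"xyz":[-9.9,0,-9.9],"twist":[0,0,0]},{"grip":-0.3,"xyz":[-9.9,0,-9.9],"twist":[0,0,0]}]'
python3 - <<'E'
from h import *
c=cam('scene'); P=cloud(c); cv2.imwrite('pics/s2.png',c['frame'])
s=ctrl.state(); print(s['position'],s['wrist_force'],s['finger_gap'])
rel(pose(6.2,0,[.52,.03,.26]))
a=c['frame'][110:230,200:360]; cv2.imwrite('pics/s2c.png',cv2.resize(a,(640,480)))
E
```

```text
clock: 3.82
position: [0.6333, -0.0019, 0.2335]
tool_rot: [1.647, 1.841, -0.678]
wrist_force: [-0.1, -0.0, -2.4]
finger_gap: 0.0411
grasp_force: 25.0
[ 0.63207721 -0.00211519  0.23083192] [-0.02172148 -0.96243816 -1.62856535] 0.04070592027171377
xyz [1.1, -10.78, -5.19] twist [-0.0, 44.9, 0.3]
```

View pics/s2c.png

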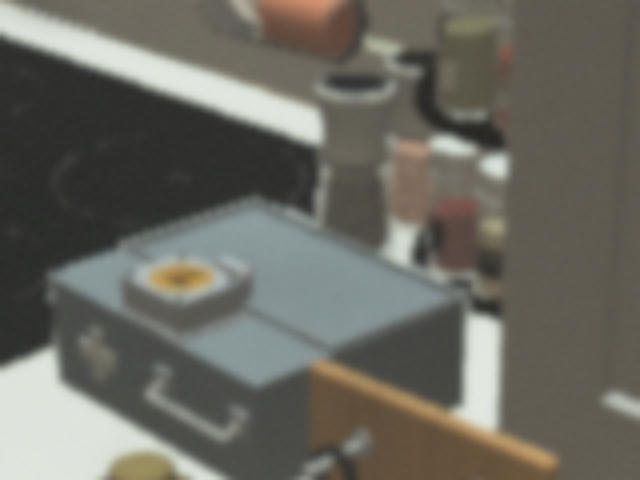

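The crop shows an empty lid and the jar held in the air at about (310,20).

```bash
python3 -m jog '[{"grip":-0.3,"xyz":[1.1,-10.8,-5.2],"twist":[0,45,0.3]},{"grip":-0.3,"xyz":[1.1,-10.8,-5.2],"twist":[0,45,0.3]},{"grip":-0.3,"xyz":[1.1,-10.8,-5.2],"twist":[0,45,0.3]},{"grip":-0.3,"xyz":[1.1,-10.8,-5.2],"twist":[0,45,0.3]},{"grip":-0.3,"xyz":[1.1,-10.8,-5.2],"twist":[0,45,0.3]},{"grip":-0.3,"xyz":[1.1,-10.8,-5.2],"twist":[0,45,0.3]},{"grip":-0.3,"xyz":[1.1,-10.8,-5.2],"twist":[0,45,0.3]},{"grip":-0.3,"xyz":[1.1,-10.8,-5.2],"twist":[0,45,0.3]}]'
python3 - <<'E'
from h import *
s=ctrl.state(); print(np.round(s['qpos'],2))
rel(pose(6.2,45,[.412,.0632,.1392]))
E
```

```text
clock: 4.53
position: [0.5192, 0.028, 0.258]
tool_rot: [-2.101, -2.33, 0.003]
wrist_force: [-0.2, 0.3, -1.9]
finger_gap: 0.0409
grasp_force: 25.0
[-0.16 -0.1   1.83  0.    1.42 -0.27]
xyz [4.59, -10.24, 11.94] twist [-0.1, 44.9, -0.3]
```

```bash
python3 -m jog '[{"grip":-0.3,"xyz":[1,-8,0],"twist":[0,7,0]},{"grip":-0.3,"xyz":[2,-10.2,4],"twist":[0,20,0]},{"grip":-0.3,"xyz":[3,-10.2,8],"twist":[0,30,0]},{"grip":-0.3,"xyz":[4.6,-10.2,11.9],"twist":[0,45,-0.3]},{"grip":-0.3,"xyz":[4.6,-10.2,11.9],"twist":[0,45,-0.3]},{"grip":-0.3,"xyz":[4.6,-10.2,11.9],"twist":[0,45,-0.3]},{"grip":-0.3,"xyz":[4.6,-10.2,11.9],"twist":[0,45,-0.3]},{"grip":-0.3,"xyz":[4.6,-10.2,11.9],"twist":[0,45,-0.3]},{"grip":-0.3,"xyz":[4.6,-10.2,11.9],"twist":[0,45,-0.3]},{"grip":-0.3,"xyz":[4.6,-10.2,11.9],"twist":[0,45,-0.3]}]'
python3 - <<'E'
from h import *
s=ctrl.state(); print(np.round(s['qpos'],2))
rel(pose(6.2,45,[.412,.0632,.0592]))
for n in('top','scene'):
    c=cam(n); P=cloud(c); np.save(f'pics/{n}3.npy',P); cv2.imwrite(f'pics/{n}3.png',c['frame'])
# jar region by orange colour
hsv=cv2.cvtColor(c['frame'],cv2.COLOR_BGR2HSV); m=(hsv[...,1]>80)&(hsv[...,0]<14)&(P[...,0]<.5)&(P[...,0]>.36)&(P[...,1]>-.02)&(P[...,1]<.14); q=P[m]; print(m.sum(), q.mean(0).round(3) if m.sum() else 0, q.min(0) if m.sum() else 0,q.max(0) if m.sum() else 0)
v,u=np.where(m); print(u.min(),u.max(),v.min(),v.max()) if m.sum() else 0
u0,v0=(int(u.mean()),int(v.mean())) if m.sum() else (180,200)
cv2.imwrite('pics/s3c.png',cv2.resize(c['frame'][v0-60:v0+60,max(0,u0-80):u0+80],(640,480)))
E
```

```text
clock: 5.37
position: [0.4144, 0.0648, 0.1423]
tool_rot: [-1.646, -1.848, -0.682]
wrist_force: [0.6, -0.7, -1.4]
finger_gap: 0.0406
grasp_force: 25.0
[-0.54 -0.02  2.14  0.59  1.57 -0.83]
xyz [-5.95, -0.28, 5.8] twist [-0.1, 0.2, 0.4]
244 [0.405 0.042 0.125] [0.39281185 0.03404437 0.10038122] [0.41991833 0.05505665 0.15402851]
177 190 168 190
```

View pics/s3c.png

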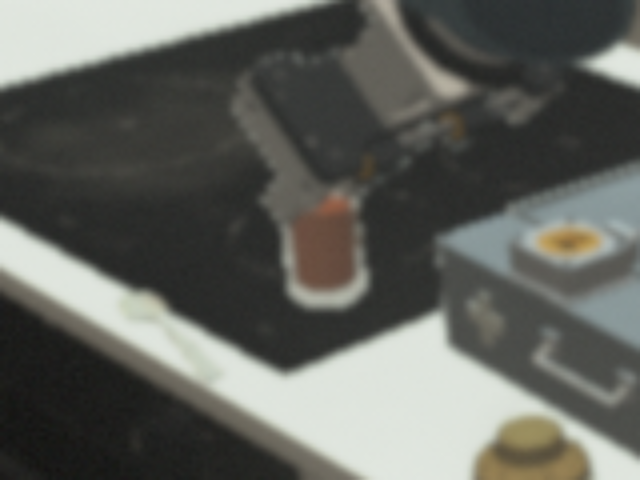

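The jar hangs upright below the gripper at (325,250) in the crop. I'll lower it.

```bash
python3 -m jog '[{"grip":-0.3,"xyz":[-2,-0.2,2],"twist":[0,0,0.4]},{"grip":-0.3,"xyz":[-4,-0.2,4],"twist":[0,0,0.4]},{"grip":-0.3,"xyz":[-5,-0.2,5],"twist":[0,0,0.4]},{"grip":-0.3,"xyz":[-5.6,-0.2,5.6],"twist":[0,0,0.4]},{"grip":-0.3,"xyz":[-5.8,-0.2,5.8],"twist":[0,0,0.4]},{"grip":-0.3,"xyz":[-5.8,-0.2,5.8],"twist":[0,0,0.4]},{"grip":-0.3,"xyz":[-5.8,-0.2,5.8],"twist":[0,0,0.4]}]'
python3 -m jog '[{"grip":-0.3,"xyz":[-0.05,0,0.05],"twist":[0,0,0]},{"grip":-0.3,"xyz":[-0.1,0,0.1],"twist":[0,0,0]},{"grip":-0.3,"xyz":[-0.1,0,0.1],"twist":[0,0,0]}]'
```

```text
clock: 6.05
position: [0.4128, 0.064, 0.0605]
tool_rot: [-1.652, -1.839, -0.682]
wrist_force: [-0.6, -0.3, -0.6]
finger_gap: 0.0411
grasp_force: 25.0
clock: 6.3
position: [0.4124, 0.0641, 0.0586]
tool_rot: [-1.652, -1.838, -0.681]
wrist_force: [0.1, -0.5, -0.8]
finger_gap: 0.0409
grasp_force: 25.0
```

```bash
python3 -m jog '[{"grip":-0.3,"xyz":[-0.07,0,0.07],"twist":[0,0,0]},{"grip":-0.3,"xyz":[-0.14,0,0.14],"twist":[0,0,0]},{"grip":-0.3,"xyz":[-0.14,0,0.14],"twist":[0,0,0]}]'
python3 -m jog '[{"grip":-0.3,"xyz":[-0.07,0,0.07],"twist":[0,0,0]},{"grip":-0.3,"xyz":[-0.07,0,0.07],"twist":[0,0,0]}]'
```

```text
clock: 6.55
position: [0.4119, 0.0643, 0.0561]
tool_rot: [-1.652, -1.836, -0.681]
wrist_force: [-0.1, -0.0, -2.2]
finger_gap: 0.0408
grasp_force: 25.0
clock: 6.72
position: [0.412, 0.0644, 0.0553]
tool_rot: [-1.651, -1.836, -0.681]
wrist_force: [0.3, -0.1, 0.2]
finger_gap: 0.0405
grasp_force: 25.0
```

```bash
python3 -m jog '[{"grip":-0.3,"xyz":[-0.07,0,0.07],"twist":[0,0,0]},{"grip":-0.3,"xyz":[-0.07,0,0.07],"twist":[0,0,0]}]'
python3 -m jog '[{"grip":-0.3,"xyz":[-0.07,0,0.07],"twist":[0,0,0]},{"grip":-0.3,"xyz":[-0.07,0,0.07],"twist":[0,0,0]}]'
```

```text
clock: 6.88
position: [0.412, 0.0646, 0.0552]
tool_rot: [-1.649, -1.835, -0.682]
wrist_force: [-2.2, -0.4, 6.5]
finger_gap: 0.0408
grasp_force: 25.0
clock: 7.05
position: [0.4121, 0.0648, 0.0551]
tool_rot: [-1.647, -1.835, -0.683]
wrist_force: [-2.9, -1.8, 12.2]
finger_gap: 0.041
grasp_force: 25.0
```

```bash
python3 -m jog '[{"grip":-0.3,"xyz":[0.1,0,-0.1],"twist":[0,0,0]},{"grip":-0.3,"xyz":[0.1,0,-0.1],"twist":[0,0,0]},{"grip":0.1,"xyz":[0.1,0,-0.1],"twist":[0,0,0]},{"grip":0.3,"xyz":[0.1,0,-0.1],"twist":[0,0,0]},{"grip":0.3,"xyz":[0.1,0,-0.1],"twist":[0,0,0]},{"grip":0.3,"xyz":[0.1,0,-0.1],"twist":[0,0,0]},{"grip":0.3,"xyz":[0.1,0,-1],"twist":[0,0,0]},{"grip":0.3,"xyz":[0.1,0,-4],"twist":[0,0,0]},{"grip":0.3,"xyz":[0.1,0,-8],"twist":[0,0,0]},{"grip":0.3,"xyz":[0.1,0,-12],"twist":[0,0,0]},{"grip":0.3,"xyz":[0.1,0,-14],"twist":[0,0,0]},{"grip":0.3,"xyz":[0.1,0,-14],"twist":[0,0,0]}]'
python3 - <<'E'
from h import *
s=ctrl.state(); print(np.round(s['qpos'],2))
c=cam('top'); P=cloud(c); cv2.imwrite('pics/t4.png',c['frame'])
m=(P[...,2]>.085)&(P[...,2]<.11)&(P[...,0]>.37)&(P[...,0]<.46)&(P[...,1]>0)&(P[...,1]<.12); q=P[m]; print(m.sum(),q.mean(0).round(4),cv2.minAreaRect((q[:,:2]*1000).astype(np.float32)))
c=cam('scene'); P=cloud(c); m=(P[...,2]>.01)&(P[...,2]<.11)&(P[...,0]>.37)&(P[...,0]<.46)&(P[...,1]>0)&(P[...,1]<.12); 
for a,b in((.01,.04),(.04,.07),(.07,.1)): q=P[m&(P[...,2]>a)&(P[...,2]<b)]; print(a,q.mean(0).round(4))
# plan: wrist look pose in front of key stand
rel(pose(0,0,[.38,-.10,.30]))
E
```

```text
clock: 8.05
position: [0.4255, -0.0375, 0.1563]
tool_rot: [-1.658, -1.843, -0.684]
wrist_force: [1.0, 0.4, -0.2]
finger_gap: 0.0612
grasp_force: 0.0
[-0.71  0.06  2.02  0.51  1.66 -0.93]
312 [0.4115 0.0516 0.0993] ((410.64349365234375, 53.07477569580078), (39.41815948486328, 40.707889556884766), 0.8359096050262451)
0.01 [0.4016 0.0437 0.025 ]
0.04 [0.4015 0.0435 0.0553]
0.07 [0.4039 0.0465 0.0886]
xyz [6.04, -5.0, -14.75] twist [-2.5, -44.9, 5.7]
```

The jar stands upright at (0.411, 0.052), top at 0.099 m. Next is the key, with tool y at about +91° so that the last joint has room for the clockwise turn.

```bash
python3 - <<'E'
from h import *
P=np.load('pics/top0.npy'); im=cv2.imread('pics/top0.png'); hsv=cv2.cvtColor(im,cv2.COLOR_BGR2HSV)
v,u=np.mgrid[0:400,0:640]; z=P[...,2]
for n,(a,b) in {'L':(305,330),'R':(340,366)}.items():
    m=(u>a)&(u<b)&(v>240)&(v<258)&(hsv[...,2]<60)&(z>.12)&(z<.14); q=P[m]; print(n,len(q),q.mean(0).round(4),cv2.minAreaRect((q[:,:2]*1000).astype(np.float32)))
m=(u>295)&(u<380)&(v>225)&(v<270)&(z>.148)&(z<.162); q=P[m]
print('board',np.degrees(np.polyfit(q[:,1],q[:,0],1)[0]),np.polyval(np.polyfit(q[:,1],q[:,0],1),[-.331,-.256]))
a=rel(pose(6,45,[.4255,-.0375,.1563])) 
rel(pose(90.9,0,[.415,-.29,.26]))
E
```

```text
L 42 [ 0.4167 -0.2567  0.1273] ((416.9855041503906, -256.9446105957031), (6.483419895172119, 23.54820442199707), 1.1793968677520752)
R 47 [ 0.4182 -0.3315  0.1316] ((418.2267150878906, -331.1563720703125), (6.429516792297363, 23.66940689086914), 1.0282764434814453)
board -1.3807088315369787 [0.44448021 0.44267286]
xyz [-0.05, 0.23, -0.54] twist [-0.2, 0.0, -0.0]
xyz [-10.41, -3.52, -25.53] twist [33.0, -36.4, -80.1]
```

```bash
python3 -m jog '[{"grip":0.3,"xyz":[-3,-0.5,-4],"twist":[0,0,0]},{"grip":0.3,"xyz":[-10.4,-3.5,-25.5],"twist":[33,-36.4,-80.1]},{"grip":0.3,"xyz":[-10.4,-3.5,-25.5],"twist":[33,-36.4,-80.1]},{"grip":0.3,"xyz":[-10.4,-3.5,-25.5],"twist":[33,-36.4,-80.1]},{"grip":0.3,"xyz":[-10.4,-3.5,-25.5],"twist":[33,-36.4,-80.1]},{"grip":0.3,"xyz":[-10.4,-3.5,-25.5],"twist":[33,-36.4,-80.1]},{"grip":0.3,"xyz":[-10.4,-3.5,-25.5],"twist":[33,-36.4,-80.1]},{"grip":0.3,"xyz":[-10.4,-3.5,-25.5],"twist":[33,-36.4,-80.1]},{"grip":0.3,"xyz":[-10.4,-3.5,-25.5],"twist":[33,-36.4,-80.1]},{"grip":0.3,"xyz":[-10.4,-3.5,-25.5],"twist":[33,-36.4,-80.1]},{"grip":0.3,"xyz":[-10.4,-3.5,-25.5],"twist":[33,-36.4,-80.1]},{"grip":0.3,"xyz":[-10.4,-3.5,-25.5],"twist":[33,-36.4,-80.1]},{"grip":0.3,"xyz":[-10.4,-3.5,-25.5],"twist":[33,-36.4,-80.1]},{"grip":0.3,"xyz":[-10.4,-3.5,-25.5],"twist":[33,-36.4,-80.1]},{"grip":0.3,"xyz":[-10.4,-3.5,-25.5],"twist":[33,-36.4,-80.1]},{"grip":0.3,"xyz":[-10.4,-3.5,-25.5],"twist":[33,-36.4,-80.1]},{"grip":0.3,"xyz":[-10.4,-3.5,-25.5],"twist":[33,-36.4,-80.1]},{"grip":0.3,"xyz":[-10.4,-3.5,-25.5],"twist":[33,-36.4,-80.1]}]' 40
python3 - <<'E'
from h import *
s=ctrl.state(); print(np.round(s['qpos'],2))
c=cam('wrist'); P=cloud(c); cv2.imwrite('pics/w5.png',c['frame']); np.save('pics/w5.npy',P); print(c['T_tool_cam'].round(3).tolist())
hsv=cv2.cvtColor(c['frame'],cv2.COLOR_BGR2HSV); z=P[...,2]
for y0 in(-.331,-.257):
    m=(z>.115)&(z<.145)&(abs(P[...,1]-y0)<.025)&(abs(P[...,0]-.418)<.02)&(hsv[...,2]<80); q=P[m]
    if len(q): v,u=np.where(m); print(y0,len(q),u.mean(),v.mean(),q.mean(0).round(4),cv2.minAreaRect((q[:,:2]*1000).astype(np.float32)))
m=(z>.148)&(z<.165)&(abs(P[...,1]+.294)<.1)&(abs(P[...,0]-.443)<.03); q=P[m]; k=np.polyfit(q[:,1],q[:,0],1); print('board',len(q),np.degrees(k[0]),np.polyval(k,[-.331,-.257]))
rel(pose(91.2,0,[.418,-.331,.18]))
E
```

```text
clock: 9.65
position: [0.4155, -0.2893, 0.2589]
tool_rot: [0.023, -3.14, -0.004]
wrist_force: [1.1, -0.4, -0.2]
finger_gap: 0.0611
grasp_force: 0.0
[-0.83 -0.14  1.86  0.    1.42 -2.42]
[[-0.001, -0.966, -0.26, 0.076], [1.0, -0.001, 0.0, 0.0], [-0.001, -0.26, 0.966, -0.179], [0.0, 0.0, 0.0, 1.0]]
-0.331 362 272.939226519337 196.65469613259668 [ 0.4193 -0.3297  0.1288] ((425.52490234375, -325.99700927734375), (25.78714942932129, 36.89472961425781), 1.4677420854568481)
-0.257 714 349.61764705882354 208.92857142857142 [ 0.4301 -0.2572  0.1296] ((425.1015625, -257.1213684082031), (25.063735961914062, 49.69520568847656), 1.2007557153701782)
board 1841 -1.233947058426705 [0.44219778 0.44060408]
xyz [-0.19, -4.17, 7.9] twist [0.1, -0.1, -0.4]
```

View pics/w5.png

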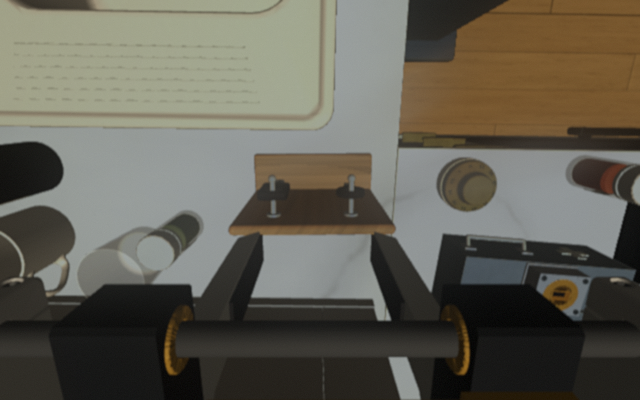

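The wrist view shows both keys on their pegs, the box key at (273,188) and the round key at (350,188), with the lock at (562,293). The board and key positions agree with the top view to about 2 mm. I'll descend onto the box key.

```bash
python3 -m jog '[{"grip":0.3,"xyz":[-0.1,-4.2,2],"twist":[0,0,-0.4]},{"grip":0.3,"xyz":[-0.1,-4.2,6],"twist":[0,0,-0.4]},{"grip":0.3,"xyz":[-0.1,-4.2,10],"twist":[0,0,-0.4]},{"grip":0.3,"xyz":[-0.1,-4.2,13],"twist":[0,0,-0.4]},{"grip":0.3,"xyz":[-0.1,-4.2,15],"twist":[0,0,-0.4]},{"grip":0.3,"xyz":[-0.1,-4.2,16.4],"twist":[0,0,-0.4]},{"grip":0.3,"xyz":[-0.1,-4.2,16.4],"twist":[0,0,-0.4]},{"grip":0.3,"xyz":[-0.1,-4.2,16.4],"twist":[0,0,-0.4]}]'
```

```text
clock: 10.37
position: [0.4168, -0.3312, 0.095]
tool_rot: [0.035, -3.14, -0.004]
wrist_force: [0.4, 0.4, 0.3]
finger_gap: 0.0614
grasp_force: 0.0
```

```bash
python3 -m jog '[{"grip":0,"xyz":[0,0,0],"twist":[0,0,0]},{"grip":-0.3,"xyz":[0,0,0],"twist":[0,0,0]},{"grip":-0.6,"xyz":[0,0,0],"twist":[0,0,0]},{"grip":-0.8,"xyz":[0,0,0],"twist":[0,0,0]},{"grip":-0.8,"xyz":[0,0,0],"twist":[0,0,0]},{"grip":-0.8,"xyz":[0,0,0],"twist":[0,0,0]},{"grip":-0.8,"xyz":[0,0,0],"twist":[0,0,0]}]' 40
python3 - <<'E'
from h import *
for n in('scene','wrist','top'):
    c=cam(n); P=cloud(c); cv2.imwrite(f'pics/{n}6.png',c['frame'])
E
```

```text
clock: 10.95
position: [0.4173, -0.3316, 0.0963]
tool_rot: [-0.036, 3.141, 0.0]
wrist_force: [-0.4, 0.2, 1.7]
finger_gap: 0.0278
grasp_force: 40.0
```

Gap is 27.8 mm, matching the 28 mm head. I'll lift 3.5 mm and draw it off.

```bash
python3 -m jog '[{"grip":-0.8,"xyz":[0,0,-0.2],"twist":[0,0,0]},{"grip":-0.8,"xyz":[0,0,-0.35],"twist":[0,0,0]},{"grip":-0.8,"xyz":[0,0,-0.35],"twist":[0,0,0]},{"grip":-0.8,"xyz":[0.5,0,-0.35],"twist":[0,0,0]},{"grip":-0.8,"xyz":[1,0,-0.35],"twist":[0,0,0]}]'
python3 -m jog '[{"grip":-0.8,"xyz":[0.5,0,0],"twist":[0,0,0]},{"grip":-0.8,"xyz":[1,0,0],"twist":[0,0,0]},{"grip":-0.8,"xyz":[1.5,0,0],"twist":[0,0,0]},{"grip":-0.8,"xyz":[2.2,0,0],"twist":[0,0,0]},{"grip":-0.8,"xyz":[3,0,0],"twist":[0,0,0]},{"grip":-0.8,"xyz":[4,0,0],"twist":[0,0,0]},{"grip":-0.8,"xyz":[4,0,0],"twist":[0,0,0]}]'
python3 - <<'E'
from h import *
s=ctrl.state(); print(np.round(s['qpos'],2))
for n in('scene','wrist'):
    c=cam(n); cv2.imwrite(f'pics/{n}7.png',c['frame'])
cv2.imwrite('pics/s7c.png',cv2.resize(cv2.imread('pics/scene7.png')[170:320,180:380],(800,600)))
E
```

```text
clock: 11.52
position: [0.4066, -0.3314, 0.099]
tool_rot: [0.036, -3.141, -0.002]
wrist_force: [-0.4, 0.4, -0.2]
finger_gap: 0.0278
grasp_force: 40.0
clock: 12.1
position: [0.3655, -0.3323, 0.099]
tool_rot: [0.034, -3.14, -0.002]
wrist_force: [-0.0, 0.4, -0.8]
finger_gap: 0.0275
grasp_force: 40.0
[-0.97  0.01  2.03 -0.    1.11 -2.56]
```

View pics/s7c.png

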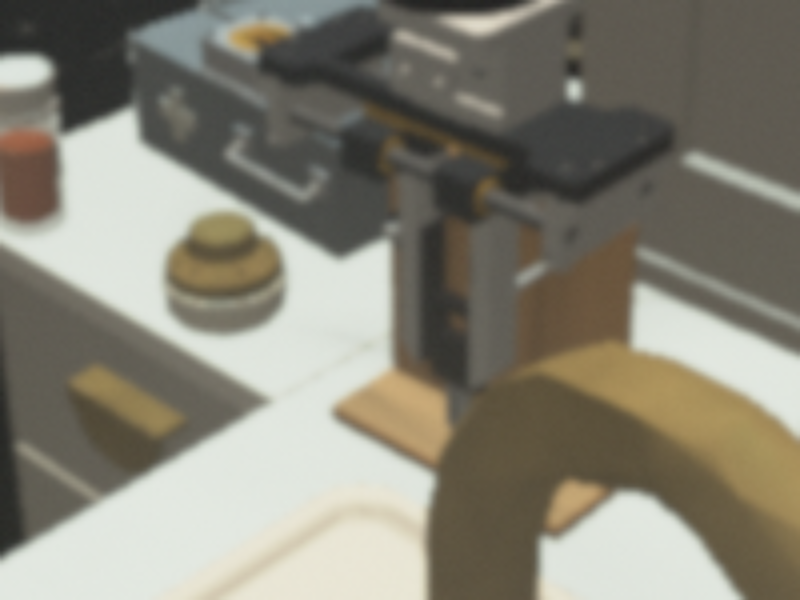

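The key is off its peg and held point down, its blade showing at (457,400) below the fingers. I'll carry it up and over the lock.

```bash
python3 - <<'E'
from h import *
rel(pose(85.7,0,[.525,-.020,.215]))
E
python3 -m jog '[{"grip":-0.8,"xyz":[0,0,-4],"twist":[0,0,0]},{"grip":-0.8,"xyz":[0,0,-8],"twist":[0,0,0]},{"grip":-0.8,"xyz":[0,0,-11.6],"twist":[0,0,0]},{"grip":-0.8,"xyz":[0,0,-11.6],"twist":[0,0,0]}]'
python3 - <<'E'
from h import *
rel(pose(85.7,0,[.525,-.020,.215]))
E
```

```text
xyz [-16.51, 30.91, -11.55] twist [0.0, -0.0, 5.6]
clock: 12.53
position: [0.37, -0.3362, 0.224]
tool_rot: [-0.037, 3.133, -0.018]
wrist_force: [0.7, -0.3, 0.6]
finger_gap: 0.0277
grasp_force: 40.0
xyz [-16.22, 31.26, 0.66] twist [-0.6, 0.5, 5.6]
```

```bash
python3 -m jog '[{"grip":-0.8,"xyz":[-2,4,0],"twist":[0,0,1]},{"grip":-0.8,"xyz":[-4,7.5,0],"twist":[0,0,2]},{"grip":-0.8,"xyz":[-6,11,0],"twist":[0,0,3]},{"grip":-0.8,"xyz":[-8,15,0],"twist":[0,0,4]},{"grip":-0.8,"xyz":[-10,18.5,0],"twist":[0,0,5]},{"grip":-0.8,"xyz":[-12,22,0],"twist":[0,0,5.6]},{"grip":-0.8,"xyz":[-14,26,0],"twist":[0,0,5.6]},{"grip":-0.8,"xyz":[-15.5,29,0],"twist":[0,0,5.6]},{"grip":-0.8,"xyz":[-16.5,30.9,0],"twist":[0,0,5.6]},{"grip":-0.8,"xyz":[-16.5,30.9,0],"twist":[0,0,5.6]},{"grip":-0.8,"xyz":[-16.5,30.9,0],"twist":[0,0,5.6]},{"grip":-0.8,"xyz":[-16.5,30.9,0],"twist":[0,0,5.6]},{"grip":-0.8,"xyz":[-16.5,30.9,0],"twist":[0,0,5.6]}]'
python3 - <<'E'
from h import *
s=ctrl.state(); print(np.round(s['qpos'],2))
c=cam('wrist'); cv2.imwrite('pics/w8.png',c['frame']); np.save('pics/w8.npy',cloud(c)); np.save('pics/w8wc.npy',c['wc']); print(c['f'],c['cx'],c['cy'])
cv2.imwrite('pics/w8c.png',cv2.resize(c['frame'][120:330,180:460],(800,600)))
E
```

```text
clock: 13.62
position: [0.5247, -0.0209, 0.2153]
tool_rot: [-0.12, -3.139, -0.001]
wrist_force: [0.0, 0.3, -0.4]
finger_gap: 0.0277
grasp_force: 40.0
[-0.26 -0.06  1.87  0.    1.34 -1.75]
339.24666429949434 316.4933493841463 200.86218167522432
```

View pics/w8c.png

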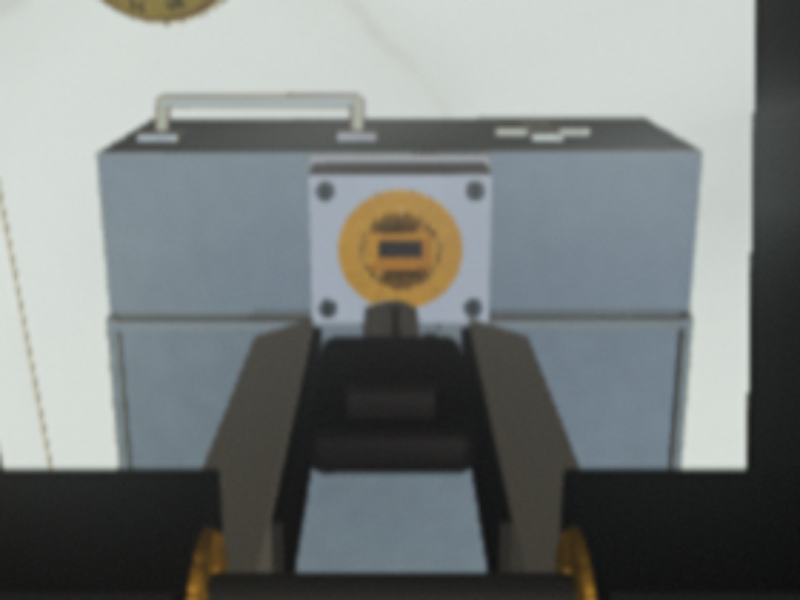

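The wrist crop shows the lock square to the view: slot at (401,249) in the crop, full image (320.4,207.2), and the key's blade tip at about (391,303), full image (316.9,226). Next I compute both positions.

```bash
python3 - <<'E'
from h import *
im=cv2.imread('pics/w8.png'); P=np.load('pics/w8.npy'); c=dict(wc=np.load('pics/w8wc.npy'),f=339.2467,cx=316.4933,cy=200.8622)
s=ctrl.state(); T=np.array(s['position']); R0=R.from_rotvec(s['tool_rot'])
hsv=cv2.cvtColor(im,cv2.COLOR_BGR2HSV)
# brass face outline
m=((hsv[...,1]>110)&(hsv[...,2]>100)).astype(np.uint8); m[:180]=0; m[232:]=0; m[:,:290]=0; m[:,350:]=0
v,u=np.where(m); print('brass u',u.min(),u.max(),'v',v.min(),v.max())
# slot dark blob
g=im.max(2); sl=(g<75).astype(np.uint8); sl[:200]=0; sl[214:]=0; sl[:,:308]=0; sl[:,332:]=0
v,u=np.where(sl); w=np.array([u.mean(),v.mean()]); print('slot px',w,u.min(),u.max(),v.min(),v.max())
print('slot',ray(c,*w,.105).round(4))
case=(P[...,2]>.098)&(P[...,2]<.112)&(np.abs(P[...,0]-.533)<.04)&(np.abs(P[...,1]+.02)<.045)
v,u=np.where(case); r=cv2.minAreaRect((P[case][:,:2]*1000).astype(np.float32)); print('case',r,np.nanmedian(P[case][:,2]))
# box-front/deck edges for yaw: deck points
b=(P[...,2]>.072)&(P[...,2]<.092); print('box',cv2.minAreaRect((P[b][:,:2]*1000).astype(np.float32)))
# blade tip: depth & profile
for vv in range(222,240): 
    row=g[vv,300:334]; d=np.where(row<115)[0]+300; print(vv,(d.min(),d.max(),len(d)) if len(d) else '',P[vv,317].round(4))
for vv in (226,): print('tip',ray(c,316.9,vv,T[2]-.0375).round(4),'TCP',T.round(4))
E
```

```text
brass u 299 340 v 187 226
slot px [319.76190476 206.85714286] 314 326 205 208
slot [ 0.5325 -0.0184  0.105 ]
case ((532.8571166992188, -18.553974151611328), (56.031822204589844, 48.69688034057617), 85.8584976196289) 0.10403301681228239
box ((591.7470092773438, -113.81318664550781), (370.82806396484375, 401.3345947265625), 3.4952707290649414)
222  [ 0.5463 -0.022   0.1054]
223  [ 0.5476 -0.022   0.1045]
224  [ 0.5482 -0.0221  0.1053]
225 (np.int64(318), np.int64(319), 2) [ 0.5239 -0.0204  0.1785]
226 (np.int64(312), np.int64(322), 11) [ 0.5236 -0.0204  0.1815]
227 (np.int64(309), np.int64(324), 16) [ 0.523  -0.0204  0.1851]
228 (np.int64(308), np.int64(325), 18) [ 0.5231 -0.0204  0.1868]
229 (np.int64(308), np.int64(325), 18) [ 0.5234 -0.0204  0.1879]
230 (np.int64(308), np.int64(325), 18) [ 0.5232 -0.0204  0.1905]
231 (np.int64(308), np.int64(325), 18) [ 0.5238 -0.0204  0.1906]
232 (np.int64(307), np.int64(325), 19) [ 0.5233 -0.0204  0.1937]
233 (np.int64(307), np.int64(326), 20) [ 0.5231 -0.0204  0.1961]
234 (np.int64(306), np.int64(326), 21) [ 0.5234 -0.0204  0.1971]
235 (np.int64(306), np.int64(326), 21) [ 0.5231 -0.0204  0.1995]
236 (np.int64(306), np.int64(332), 27) [ 0.5234 -0.0204  0.2006]
237 (np.int64(300), np.int64(333), 34) [ 0.5232 -0.0204  0.2027]
238 (np.int64(300), np.int64(333), 34) [ 0.521  -0.0203  0.2099]
239 (np.int64(300), np.int64(333), 34) [ 0.5206 -0.0202  0.2126]
tip [ 0.5249 -0.0205  0.1779] TCP [ 0.5247 -0.021   0.2154]
```

Slot is at (0.5325, -0.0184) and the key's axis at (0.525, -0.0205), vertical, with its point at z = 0.178. I'll shift by tool (-0.74, +0.28) cm and come down to just above the mouth.

```bash
python3 -m jog '[{"grip":-0.8,"xyz":[-0.74,0.28,0],"twist":[0,0,0]},{"grip":-0.8,"xyz":[-0.74,0.28,2],"twist":[0,0,0]},{"grip":-0.8,"xyz":[-0.74,0.28,4],"twist":[0,0,0]},{"grip":-0.8,"xyz":[-0.74,0.28,5.5],"twist":[0,0,0]},{"grip":-0.8,"xyz":[-0.74,0.28,6.5],"twist":[0,0,0]},{"grip":-0.8,"xyz":[-0.74,0.28,6.8],"twist":[0,0,0]},{"grip":-0.8,"xyz":[-0.74,0.28,6.8],"twist":[0,0,0]},{"grip":-0.8,"xyz":[-0.74,0.28,6.8],"twist":[0,0,0]}]' 50
python3 - <<'E'
from h import *
c=cam('wrist'); cv2.imwrite('pics/w9.png',c['frame']); P=cloud(c); im=c['frame']
g=im.max(2)
for vv in range(200,240,3): print(vv,''.join('#' if x<75 else '+' if x<115 else '.' for x in g[vv,296:340]),P[vv,317].round(4))
E
```

```text
clock: 14.33
position: [0.5332, -0.0179, 0.1483]
tool_rot: [0.118, 3.138, 0.001]
wrist_force: [-0.1, -0.2, -1.1]
finger_gap: 0.0275
grasp_force: 50.0
200 ............................................ [ 0.5168 -0.0162  0.1057]
203 ............................................ [ 0.5187 -0.0163  0.1063]
206 ............................................ [ 0.521  -0.0165  0.1055]
209 ...........+++++++++++++++++................ [ 0.5235 -0.0167  0.1042]
212 .......++++++++++#++++++++++....+........... [ 0.5251 -0.0168  0.1062]
215 ............................................ [ 0.5282 -0.017   0.1031]
218 ............++...+.++......+................ [ 0.5316 -0.0173  0.0993]
221 ..........+##################+.............. [ 0.5342 -0.0175  0.098 ]
224 ..........+#################++.............. [ 0.5366 -0.0177  0.0976]
227 ............+++############++............... [ 0.5319 -0.0174  0.1173]
230 ...........+#################+.............. [ 0.5315 -0.0174  0.1241]
233 ......++...+###################++........... [ 0.5318 -0.0174  0.1287]
236 ..........+###################+............. [ 0.5317 -0.0174  0.1342]
239 ###########################################+ [ 0.5297 -0.0173  0.1442]
```

The tip is above the slot, about 1 mm too far in x. I'll correct that and push gently.

```bash
python3 -m jog '[{"grip":-0.8,"xyz":[0.08,0,0.2],"twist":[0,0,0]},{"grip":-0.8,"xyz":[0.08,0,0.4],"twist":[0,0,0]},{"grip":-0.8,"xyz":[0.08,0,0.6],"twist":[0,0,0]},{"grip":-0.8,"xyz":[0.08,0,0.8],"twist":[0,0,0]},{"grip":-0.8,"xyz":[0.08,0,1.0],"twist":[0,0,0]},{"grip":-0.8,"xyz":[0.08,0,1.0],"twist":[0,0,0]}]' 55
```

```text
clock: 14.88
position: [0.5315, -0.0174, 0.1369]
tool_rot: [-0.117, -3.138, -0.002]
wrist_force: [0.6, 1.0, 0.5]
finger_gap: 0.0276
grasp_force: 55.0
```

```bash
python3 -m jog '[{"grip":-0.8,"xyz":[0,0,0.1],"twist":[0,0,0]},{"grip":-0.8,"xyz":[0,0,0.2],"twist":[0,0,0]},{"grip":-0.8,"xyz":[0,0,0.3],"twist":[0,0,0]},{"grip":-0.8,"xyz":[0,0,0.4],"twist":[0,0,0]},{"grip":-0.8,"xyz":[0,0,0.4],"twist":[0,0,0]}]' 60
python3 -m jog '[{"grip":-0.8,"xyz":[0,0,0.1],"twist":[0,0,0]},{"grip":-0.8,"xyz":[0,0,0.2],"twist":[0,0,0]},{"grip":-0.8,"xyz":[0,0,0.2],"twist":[0,0,0]}]' 60
```

```text
clock: 15.3
position: [0.532, -0.018, 0.1336]
tool_rot: [0.117, 3.139, -0.0]
wrist_force: [0.7, -2.0, 0.1]
finger_gap: 0.0275
grasp_force: 60.0
clock: 15.55
position: [0.5323, -0.0179, 0.1318]
tool_rot: [0.118, 3.138, -0.0]
wrist_force: [0.6, -1.8, 0.7]
finger_gap: 0.0275
grasp_force: 60.0
```

```bash
python3 -m jog '[{"grip":-0.8,"xyz":[0,-0.03,0.1],"twist":[0,0,0]},{"grip":-0.8,"xyz":[0,-0.03,0.2],"twist":[0,0,0]},{"grip":-0.8,"xyz":[0,-0.03,0.3],"twist":[0,0,0]},{"grip":-0.8,"xyz":[0,-0.03,0.3],"twist":[0,0,0]}]' 60
python3 -m jog '[{"grip":-0.8,"xyz":[0,0,0.1],"twist":[0,0,2]},{"grip":-0.8,"xyz":[0,0,0.2],"twist":[0,0,-2]},{"grip":-0.8,"xyz":[0,0,0.2],"twist":[0,0,2]},{"grip":-0.8,"xyz":[0,0,0.2],"twist":[0,0,0]}]' 60
```

```text
clock: 15.88
position: [0.532, -0.018, 0.1284]
tool_rot: [0.118, 3.139, 0.001]
wrist_force: [1.3, -3.1, 1.5]
finger_gap: 0.0278
grasp_force: 60.0
clock: 16.22
position: [0.5317, -0.018, 0.126]
tool_rot: [-0.12, -3.139, -0.0]
wrist_force: [1.3, -2.8, -0.5]
finger_gap: 0.0273
grasp_force: 60.0
```

```bash
python3 -m jog '[{"grip":-0.8,"xyz":[0,-0.03,0.1],"twist":[0,0,0]},{"grip":-0.8,"xyz":[0,-0.03,0.2],"twist":[0,0,0]},{"grip":-0.8,"xyz":[0,-0.03,0.3],"twist":[0,0,0]},{"grip":-0.8,"xyz":[0,-0.03,0.3],"twist":[0,0,0]}]' 60
python3 -m jog '[{"grip":-0.8,"xyz":[0,0,0.1],"twist":[0,0,2]},{"grip":-0.8,"xyz":[0,0,0.2],"twist":[0,0,-2]},{"grip":-0.8,"xyz":[0,0,0.2],"twist":[0,0,2]},{"grip":-0.8,"xyz":[0,0,0.2],"twist":[0,0,0]}]' 60
```

```text
clock: 16.55
position: [0.5317, -0.0178, 0.1233]
tool_rot: [-0.118, -3.139, -0.002]
wrist_force: [1.1, -2.2, 2.2]
finger_gap: 0.0276
grasp_force: 60.0
clock: 16.88
position: [0.5317, -0.0178, 0.1213]
tool_rot: [-0.12, -3.139, -0.002]
wrist_force: [0.5, -1.2, 2.5]
finger_gap: 0.0277
grasp_force: 60.0
```

```bash
python3 -m jog '[{"grip":-0.8,"xyz":[0,0,0.1],"twist":[0,0,0]},{"grip":-0.8,"xyz":[0,0,0.2],"twist":[0,0,0]},{"grip":-0.8,"xyz":[0,0,0.3],"twist":[0,0,0]},{"grip":-0.8,"xyz":[0,0,0.3],"twist":[0,0,0]}]' 60
python3 -m jog '[{"grip":-0.8,"xyz":[0,0,0.1],"twist":[0,0,2]},{"grip":-0.8,"xyz":[0,0,0.2],"twist":[0,0,-2]},{"grip":-0.8,"xyz":[0,0,0.2],"twist":[0,0,2]},{"grip":-0.8,"xyz":[0,0,0.2],"twist":[0,0,0]}]' 60
```

```text
clock: 17.22
position: [0.5317, -0.0178, 0.118]
tool_rot: [-0.118, -3.139, -0.002]
wrist_force: [2.4, -2.0, -0.1]
finger_gap: 0.0277
grasp_force: 60.0
clock: 17.55
position: [0.5317, -0.0178, 0.1159]
tool_rot: [-0.121, -3.139, -0.002]
wrist_force: [1.8, -0.0, 1.1]
finger_gap: 0.0275
grasp_force: 60.0
```

```bash
python3 -m jog '[{"grip":-0.8,"xyz":[0,0,0.1],"twist":[0,0,0]},{"grip":-0.8,"xyz":[0,0,0.2],"twist":[0,0,0]},{"grip":-0.8,"xyz":[0,0,0.2],"twist":[0,0,0]}]' 60
python3 -m jog '[{"grip":-0.8,"xyz":[0,0,0.1],"twist":[0,0,0]},{"grip":-0.8,"xyz":[0,0,0.15],"twist":[0,0,0]},{"grip":-0.8,"xyz":[0,0,0.15],"twist":[0,0,0]}]' 60
python3 - <<'E'
from h import *
c=cam('wrist'); im=c['frame']; P=cloud(c); cv2.imwrite('pics/w10.png',im)
s=ctrl.state(); R0=R.from_rotvec(s['tool_rot']); Q=R0.inv().apply((P.reshape(-1,3)-s['position'])).reshape(P.shape)
for v in range(216,250,2): print(v,P[v,317].round(4),'tool',Q[v,317].round(4))
cv2.imwrite('pics/w10c.png',cv2.resize(im[150:330,200:440],(800,600)))
E
```

```text
clock: 17.8
position: [0.5316, -0.0179, 0.114]
tool_rot: [-0.119, -3.139, -0.002]
wrist_force: [1.5, 0.2, 0.6]
finger_gap: 0.0275
grasp_force: 60.0
clock: 18.05
position: [0.5318, -0.0179, 0.1137]
tool_rot: [-0.118, -3.139, -0.002]
wrist_force: [-1.2, 2.2, 8.1]
finger_gap: 0.0273
grasp_force: 60.0
216 [ 0.516  -0.0163  0.1044] tool [0.0158 0.0004 0.0094]
218 [ 0.5173 -0.0164  0.1044] tool [0.0146 0.0004 0.0093]
220 [ 0.5188 -0.0165  0.1033] tool [0.013  0.0004 0.0104]
222 [ 0.5193 -0.0166  0.1055] tool [0.0125 0.0004 0.0082]
224 [ 0.521  -0.0167  0.1041] tool [0.0108 0.0004 0.0096]
226 [ 0.5218 -0.0168  0.1053] tool [0.01   0.0004 0.0084]
228 [ 0.5234 -0.0169  0.1043] tool [0.0084 0.0004 0.0094]
230 [ 0.5241 -0.0169  0.1058] tool [0.0077 0.0004 0.0079]
232 [ 0.5252 -0.017   0.1063] tool [0.0067 0.0004 0.0074]
234 [ 0.5267 -0.0171  0.1056] tool [0.0052 0.0004 0.0081]
236 [ 0.529  -0.0173  0.1028] tool [0.0028 0.0004 0.0109]
238 [ 0.528  -0.0172  0.1086] tool [0.0038 0.0004 0.0051]
240 [ 0.5282 -0.0173  0.1113] tool [0.0036 0.0004 0.0024]
242 [ 0.5278 -0.0172  0.1154] tool [ 0.0041  0.0004 -0.0017]
244 [ 0.5281 -0.0173  0.1175] tool [ 0.0037  0.0004 -0.0038]
246 [ 0.5285 -0.0173  0.1195] tool [ 0.0033  0.0003 -0.0058]
248 [ 0.5279 -0.0173  0.1237] tool [ 0.0039  0.0003 -0.01  ]
```

View pics/w10c.png

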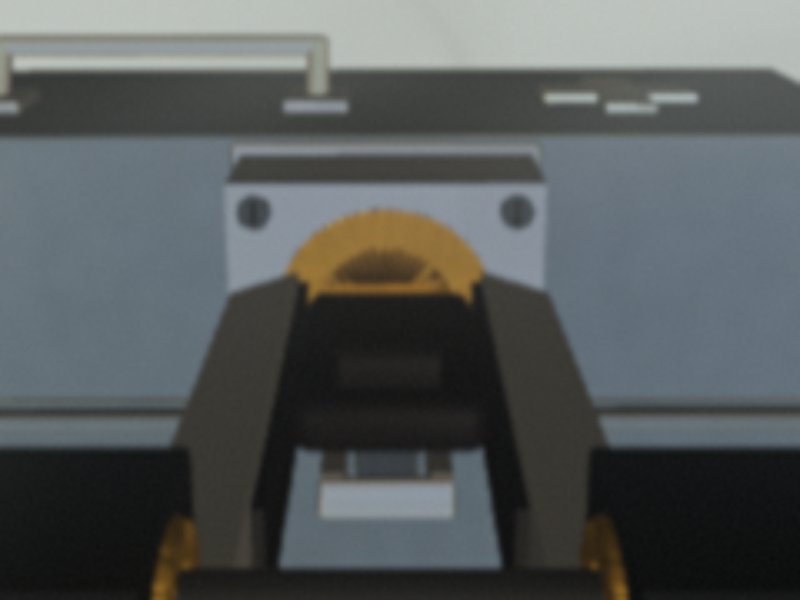

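The crop shows the key head sitting on the brass face, with its lower edge at (390,295) touching it and the fingertips clear of the case. I'll push a little more with a rock to confirm it is home.

```bash
python3 -m jog '[{"grip":-0.8,"xyz":[0,0,0.06],"twist":[0,0,2]},{"grip":-0.8,"xyz":[0,0,0.06],"twist":[0,0,-2]},{"grip":-0.8,"xyz":[0.05,0,0.06],"twist":[0,0,2]},{"grip":-0.8,"xyz":[-0.05,0,0.06],"twist":[0,0,0]},{"grip":-0.8,"xyz":[0,0,0.06],"twist":[0,0,0]}]' 60
python3 -m jog '[{"grip":-0.8,"xyz":[0,0,0.05],"twist":[0,0,0]},{"grip":-0.8,"xyz":[0,0,0.05],"twist":[0,0,0]}]' 60
```

```text
clock: 18.52
position: [0.532, -0.0179, 0.1136]
tool_rot: [-0.116, -3.139, -0.002]
wrist_force: [-1.2, 1.8, 8.6]
finger_gap: 0.0276
grasp_force: 60.0
clock: 18.68
position: [0.5321, -0.0179, 0.1136]
tool_rot: [-0.118, -3.139, -0.002]
wrist_force: [-3.6, 1.4, 12.2]
finger_gap: 0.0275
grasp_force: 60.0
```

```bash
python3 -m jog '[{"grip":-0.8,"xyz":[0,0,0],"twist":[0,0,4]},{"grip":-0.8,"xyz":[0,0,0],"twist":[0,0,8]},{"grip":-0.8,"xyz":[0,0,0],"twist":[0,0,12]},{"grip":-0.8,"xyz":[0,0,0],"twist":[0,0,16]},{"grip":-0.8,"xyz":[0,0,0],"twist":[0,0,20]},{"grip":-0.8,"xyz":[0,0,0],"twist":[0,0,24]},{"grip":-0.8,"xyz":[0,0,0],"twist":[0,0,24]}]' 60
python3 -c "
from h import *
s=ctrl.state();print(s['wrist_torque'],np.round(s['qpos'],2))"
```

```text
clock: 19.27
position: [0.5325, -0.0175, 0.1136]
tool_rot: [0.772, 3.045, 0.003]
wrist_force: [-1.4, 2.6, 11.0]
finger_gap: 0.0276
grasp_force: 60.0
[0.63052412 0.39343887 0.05010635] [-0.25  0.08  1.93  0.    1.14 -1.32]
```

Torque is only 0.05 Nm at 24°, so the plug turns. I'll carry on towards 100°.

```bash
python3 -m jog '[{"grip":-0.8,"xyz":[0,0,0],"twist":[0,0,6]},{"grip":-0.8,"xyz":[0,0,0],"twist":[0,0,12]},{"grip":-0.8,"xyz":[0,0,0],"twist":[0,0,18]},{"grip":-0.8,"xyz":[0,0,0],"twist":[0,0,24]},{"grip":-0.8,"xyz":[0,0,0],"twist":[0,0,30]},{"grip":-0.8,"xyz":[0,0,0],"twist":[0,0,36]},{"grip":-0.8,"xyz":[0,0,0],"twist":[0,0,42]},{"grip":-0.8,"xyz":[0,0,0],"twist":[0,0,48]},{"grip":-0.8,"xyz":[0,0,0],"twist":[0,0,54]},{"grip":-0.8,"xyz":[0,0,0],"twist":[0,0,60]},{"grip":-0.8,"xyz":[0,0,0],"twist":[0,0,65]},{"grip":-0.8,"xyz":[0,0,0],"twist":[0,0,70]},{"grip":-0.8,"xyz":[0,0,0],"twist":[0,0,73]},{"grip":-0.8,"xyz":[0,0,0],"twist":[0,0,73]}]' 60
python3 -c "
from h import *
s=ctrl.state();print(s['wrist_torque'],np.round(s['qpos'],2))"
python3 -m jog '[{"grip":-0.8,"xyz":[0,0,0],"twist":[0,0,2]},{"grip":-0.8,"xyz":[0,0,0],"twist":[0,0,4]},{"grip":-0.8,"xyz":[0,0,0],"twist":[0,0,4]}]' 60
python3 -c "
from h import *
s=ctrl.state();print(s['wrist_torque'],np.round(s['qpos'],2))"
```

```text
clock: 20.43
position: [0.5339, -0.018, 0.1137]
tool_rot: [2.43, 1.988, 0.007]
wrist_force: [2.6, 0.6, 6.9]
finger_gap: 0.0277
grasp_force: 60.0
[ 0.33104664 -0.62731975  0.05621511] [-0.25  0.08  1.93  0.    1.13 -0.05]
clock: 20.68
position: [0.5339, -0.0179, 0.1137]
tool_rot: [2.497, 1.903, 0.007]
wrist_force: [3.6, 2.9, 5.8]
finger_gap: 0.0274
grasp_force: 60.0
[ 0.35442606 -0.59064617  0.13086735] [-0.25  0.08  1.93  0.    1.13  0.02]
```

```bash
python3 -m jog '[{"grip":-0.8,"xyz":[0,0,0],"twist":[0,0,1.5]},{"grip":-0.8,"xyz":[0,0,0],"twist":[0,0,3]},{"grip":-0.8,"xyz":[0,0,0],"twist":[0,0,3]}]' 60
python3 - <<'E'
from h import *
s=ctrl.state();print(s['wrist_torque'],np.round(s['qpos'],2))
c=cam('wrist'); im=c['frame']; cv2.imwrite('pics/w11.png',im); t=cam('top'); P=cloud(t); cv2.imwrite('pics/t11.png',t['frame']); g=t['frame']
cv2.imwrite('pics/f11.png',np.hstack([cv2.resize(im[130:350,170:470],(400,293)),cv2.resize(g[110:275,160:385],(400,293))]))
E
```

```text
clock: 20.93
position: [0.534, -0.0179, 0.1137]
tool_rot: [2.545, 1.838, 0.007]
wrist_force: [3.9, 1.5, 6.3]
finger_gap: 0.0276
grasp_force: 60.0
[ 0.33751729 -0.67042173  0.31790481] [-0.25  0.08  1.93  0.    1.13  0.07]
```

View pics/f11.png

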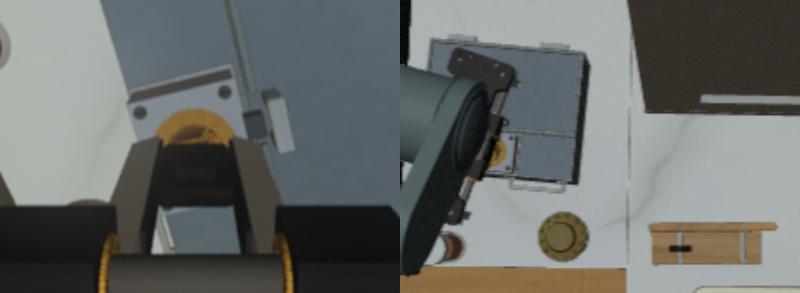

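The left half shows the head held square in the fingers and turned a quarter turn. The right half shows the timer at (563,237), the standing jar at (450,247), the round key still on its peg at (680,248), the other peg empty and the lid clear. Torque rose sharply only past 100°, so the plug is at its stop. I'll hold briefly and hand in.

```bash
python3 -m jog '[{"grip":-0.8,"xyz":[0,0,0],"twist":[0,0,0]},{"grip":-0.8,"xyz":[0,0,0],"twist":[0,0,0]},{"grip":-0.8,"xyz":[0,0,0],"twist":[0,0,0]},{"grip":-0.8,"xyz":[0,0,0],"twist":[0,0,0]},{"grip":-0.8,"xyz":[0,0,0],"twist":[0,0,0]},{"grip":-0.8,"xyz":[0,0,0],"twist":[0,0,0]}]' 60
python3 -c "
from h import *
s=ctrl.state();print(s['wrist_torque'],np.round(s['joint_velocities'],3),s['finger_gap']); print(ctrl.sign_off())"
```

```text
clock: 21.53
position: [0.534, -0.0179, 0.1137]
tool_rot: [2.544, 1.839, 0.007]
wrist_force: [3.7, 2.5, 6.8]
finger_gap: 0.0273
grasp_force: 60.0
[ 0.40815546 -0.63328391  0.2897992 ] [-0.     0.002 -0.     0.001 -0.001 -0.   ] 0.027260659210803267
the job is handed in; nothing more can be done
None
```

The job is handed in: the jar stands upright in front of the box with the lid clear, and the box key is home in the lock, turned clockwise to what the torque shows is its stop, and still held there.

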